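# Fit the honing disc on the shear sharpener

### The job

Put the honing disc on the shear sharpener: lift it by its centre hub, lower it onto the spindle, and turn it with a light touch until its holes line up with all the drive pins and it slides down flush on the drive flange. Do not force it down on the pins, let go of it when it is fully home, and leave the other things on the table where they are.

Things in the scene. Friction and masses are not known exactly. Their poses are not given: they have to be found in the camera images.
- disc_center (a point): Honing disc, loose, lying flat, hub up; 0.5 to 0.8 kg. Aluminium disc 156 mm across, 14 mm thick, with a grey stone ring (radius 60 to 78 mm, top 17 mm above the underside) and a round centre hub 40 mm in diameter rising to 46 mm above the underside: grasp the hub from above, at any angle. This point: on the disc's axis, 23 mm above the underside; z is the axis, up.
- disc_hole (a point): Top edge of one of the disc's five round through holes, 13 mm in diameter, evenly spaced (72 degrees) on a circle of 50 mm radius round the disc's axis; this hole lies on the disc's own +x axis, 14 mm above the underside. Besides, a bore 19 mm in diameter runs along the axis right through the hub, open above and below.
- seat_center (a point): Centre of the top face of the sharpener's drive flange (124 mm across), 122 mm above the table, where the disc's underside comes to lie; fixed, z up along the spindle. x and y are the casing's: they say nothing of where the pins stand. With the disc fully home, disc_center is 23 mm above this point.
- pin_tips (a point): Point on the spindle axis at the height of the pin tips, 12 mm above the flange. Five upright pins, 10 mm in diameter, tapered over the top 2.5 mm to 7 mm, stand evenly on a circle of 50 mm radius. The motor's brake locks flange and pins at any angle; it is not measured: look or feel for it (it repeats every 72 degrees). A disc not lined up rests on these tips; lined up, it drops 12 mm.
- spindle_tip (a point): Tip of the fixed centre spindle, 28 mm above the flange face (150 mm above the table): 16 mm in diameter and straight for 18 mm, then a cone to a 5 mm tip. It passes into the disc's bore before the pins are reached and centres the disc while it is turned.
- sharpener: Shear sharpener, fixed: grey machine, casing 310 by 220 mm, 100 mm high. Origin at table height under the spindle axis; the casing reaches 120 mm to -x (front: dial, switch) and 190 mm to +x. A drip tray 202 mm across lies round the flange, rim 110 mm above the table. At the rear, 158 mm to +x, 75 mm to +y, a clamp post stands 197 mm above the table, its arm parked to +x.
- strop_disc: Another disc lying on the table, to be left alone: cork-faced, 110 mm in diameter and 16 mm thick, with a solid 26 mm hub up to 32 mm and no holes. Origin at the centre of its underside.
- shears: Tailor's shears lying on the table, to be left alone, about 280 mm long and 95 mm wide, 15 mm high, blades to +x. Origin at the pivot, at table height.
- oil_bottle: Small white oil bottle with a black nozzle, to be left alone: 48 mm in diameter, 132 mm high. Origin at the centre of its underside.

How it is judged:
By the outcome, as a careful person would: the job done as asked, in the order asked, and still so for the second after the job is handed in, with the robot touching nothing.
It also fails if it takes over 67 s, if anything falls off the work surface, if the arm or the gripper's body presses on something with over 40 N, if the wrist force passes 120 N, or if a joint passes its speed limit or range.

### The arm

A 6-joint arm with a two-finger parallel gripper is mounted at the origin on the work surface. World frame = base frame: x ahead of the robot, y to its left, z up, the work surface at z = 0. Lengths are in m, angles in rad, forces in N, time in s.
With the tool pointing down it reaches from about 0.3 to 0.775 m from the base axis. Payload 14.6 kg.
Tool frame: the origin (TCP) lies at the very end of the fingers, on their centre line; the grasp point (between the pads) lies 19 mm behind it; x points along the fingers, y is the direction in which the jaws open and shut, and the axes are right-handed (so a half turn about x gives the same grasp; the last joint's range is limited). The gripper opens to 94 mm and grips with 3 to 60 N. Pads are 16 mm wide; open, the fingers measure 119 mm over their backs; the gripper's body (75 mm by 177 mm) begins 78 mm behind the grasp point.
Start: joints at [-1.32, 0.3, 1.521, -0, 1.321, -0.067], TCP at [0.172, -0.522, 0.205] pointing down, gripper open.
Joint ranges: [-3.03, 3.03], [-0.79, 2.21], [0.23, 2.52], [-1.04, 4.18], [0, 3.07], [-2.55, 2.55]. Speed limits (rad/s): [2.22, 2.22, 2.57, 3.14, 3.14, 3.14].

### API

Orientations are given as [roll, pitch, yaw] about the fixed x, y, z axes, in that order (R = Rz(yaw) Ry(pitch) Rx(roll)).
In Python, from station import ctrl, viewer, hand_in gives the robot as it stands. The module is installed in compiled form; this text tells all that it offers.
- The arm moves only by the tool play_rows, never from a script. Its argument "deltas" is a list that holds one entry, the list of rows, each a list of 7 numbers: the shift along the tool's x, y, z in mm, then the turn, a rotation vector about the tool's x, y, z in rad, then the finger opening in mm, from 0 to 94. In form: [[[dx, dy, dz, ax, ay, az, gripper], ...]]. A call has 1 to 10 rows; each row shifts and turns the commanded pose from where the row before left it, along the tool's axes as they then stand; what a row does not reach is not made up. A row lasts 1/10 s, in which the tool goes at most 50 mm and 8.59 degrees, less where a joint would pass 70% of its speed; a pose out of reach is approached as far as the arm can. A call with a gripper value outside its range is refused whole. The fingers move at their own pace and stop on an object; "grip_force" is the grip in N (left out, the last holds). Time passes only in rows, so rows that do not move let the fingers close. It gives the time, the measured TCP pose, the force and the opening at its end, in the units of the state.
- ctrl.get_obs(): the state, without advancing time (a new reading comes with each control period).
- viewer.camera(name): name is "scene" or "top" or "wrist"; returns a dict with "img" (384x512x3 uint8, red, green, blue), "fx", "fy", "cx", "cy" (pixels), "rvec" (rotation vector, rad) and "tvec" (3), from world to camera coordinates, as OpenCV has them. Camera axes: x right, y down, z forward; pixel columns grow to the right and rows downward; lengths in m; the calibration is good to about 2 mm. A picture is of the moment at which its call begins. There is no depth.
- hand_in(): hands the job in, once; it reports no verdict.
The state is a dict: "time_s": time; "qpos": joint angles; "joint_vel": joint speeds; "tau": joint torques, N m; "ee_pos": TCP position; "eef_rot": TCP orientation; "force": force on the tool from outside, world axes, zero at the start; "moment": the same for the moment, N m; "grip_width": finger opening in m.
Only numpy, scipy, OpenCV 4.12 (cv2) and the standard library are available. Lean on these libraries where they do the work, as an engineer would, in place of code of your own. Each camera call takes 0.05 s, during which the arm holds its last target.

## Working session

There is one attempt and no reset: what is moved stays moved. The work goes in short steps, Python scripts to look and compute and a tool call to move; the robot and the scene stay as the last step left them, time stands still between calls to the robot, and variables do not carry over. Pictures are saved under pics/ and viewed, and the job is handed in when it is done.

Besides the shell and the picture viewer there is one more tool, called after "Call:" by a JSON object that holds its "method" and its "body", one argument or row to a line. play_rows: Moves the arm, as the interface text tells. Its arguments: {"type":"object","properties":{"deltas":{"type":"array","items":{"type":"array","items":{"type":"array","items":{"type":"number"}}}},"grip_force":{"type":"number"}},"required":["deltas"]}

```bash
mkdir -p pics
cat > h.py <<'E'
import numpy as np, cv2
from station import ctrl, viewer
def cam(n):
    c=viewer.camera(n); R=cv2.Rodrigues(np.array(c['rvec'],float))[0]; t=np.array(c['tvec'],float).ravel()
    return dict(img=c['img'],f=np.array([c['fx'],c['fy']]),c=np.array([c['cx'],c['cy']]),R=R,t=t)
def ray(c,p):
    d=np.array([(p[0]-c['c'][0])/c['f'][0],(p[1]-c['c'][1])/c['f'][1],1.0])
    return -c['R'].T@c['t'], c['R'].T@d
def onz(c,p,z):
    o,d=ray(c,p); return o+d*(z-o[2])/d[2]
def proj(c,P):
    q=c['R']@np.array(P)+c['t']; return q[:2]/q[2]*c['f']+c['c']
def tri(l):
    A=np.zeros((3,3));b=np.zeros(3)
    for c,p in l:
        o,d=ray(c,p);d=d/np.linalg.norm(d);M=np.eye(3)-np.outer(d,d);A+=M;b+=M@o
    return np.linalg.solve(A,b)
def save(n,img): cv2.imwrite('pics/'+n,cv2.cvtColor(img,cv2.COLOR_RGB2BGR))
E
python3 - <<'E'
from h import *
import pickle
print(ctrl.get_obs())
for n in ['scene','top','wrist']:
    c=cam(n); save(n+'0.png',c['img']); pickle.dump(c,open(n+'0.pkl','wb')); print(n,c['f'],c['c'],-c['R'].T@c['t'],c['R'].round(3).tolist())
E
```

```text
{'time_s': 0.0, 'qpos': array([-1.31956491e+00,  3.00463627e-01,  1.52158232e+00, -2.68061098e-05,
        1.32069710e+00, -6.65872029e-02]), 'joint_vel': array([-0.00141804, -0.00085269,  0.00143411, -0.00074065, -0.00018436,
       -0.00046443]), 'tau': array([ 9.25650675e-04, -5.31807804e+01, -3.52735877e+01,  7.08749355e-02,
        2.44231615e-02, -1.06952771e-04]), 'ee_pos': array([ 0.17180396, -0.522201  ,  0.20488991]), 'eef_rot': array([-1.61481726,  1.56964564,  1.84460066]), 'force': array([ 0.26709335,  0.32624204, -0.44955671]), 'moment': array([0.00658796, 0.05006455, 0.02420068]), 'grip_width': 0.09438131639212648}
scene [400.41036159 400.41036159] [262.88430352 191.24640099] [ 1.19168614 -0.87443138  0.7705302 ] [[0.776, 0.63, -0.014], [0.338, -0.435, -0.835], [-0.532, 0.643, -0.551]]
top [391.87766162 391.87766162] [253.60062502 190.64515563] [ 0.48426533 -0.0981003   1.1633179 ] [[-0.007, -1.0, 0.001], [-0.998, 0.007, -0.063], [0.063, -0.001, -0.998]]
wrist [300.65716444 300.65716444] [256.32085295 188.74416576] [ 0.25017633 -0.49649838  0.38479634] [[0.311, -0.95, 0.0], [-0.91, -0.298, 0.287], [-0.273, -0.09, -0.958]]
```

View pics/scene0.png

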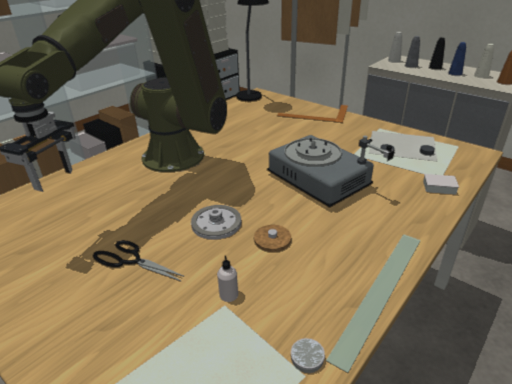

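View pics/top0.png

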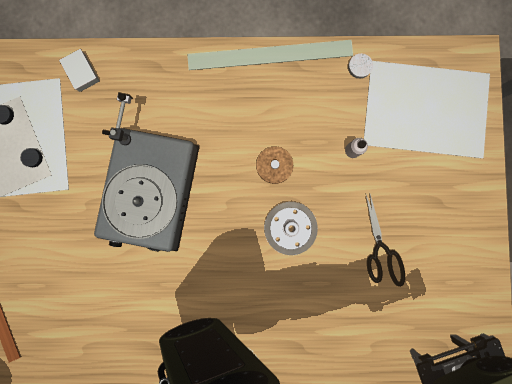

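View pics/wrist0.png

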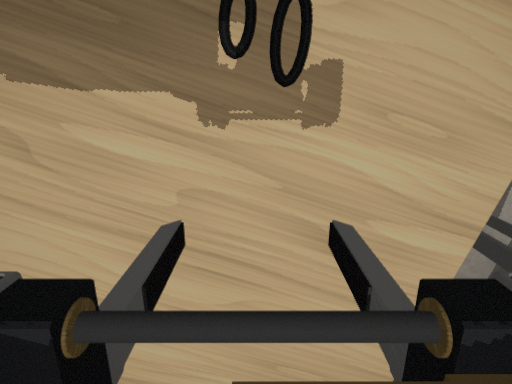

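Run:
```python
from h import *
import pickle
c=pickle.load(open('top0.pkl','rb')); s=pickle.load(open('scene0.pkl','rb'))
a=c['img'][155:245,95:185]; b=c['img'][185:275,245:335]
d=s['img'][125:195,260:400]; e=s['img'][190:260,180:320]
u=lambda x,k:cv2.resize(x,None,fx=k,fy=k,interpolation=cv2.INTER_CUBIC)
save('crop1.png',np.vstack([np.hstack([u(a,4),u(b,4)]), cv2.resize(np.hstack([u(d,3),u(e,3)]),(720,180))]))
# rough positions
for n,p,z in [('seat',(137.5,201.5),.122),('disc',(291,228),.046)]:
    print(n,onz(c,p,z), 'scene', proj(s,onz(c,p,z)))
```

```text
seat [0.52348749 0.20950691 0.122     ] scene [312.05241713 146.90170228]
disc [ 0.44790649 -0.20474179  0.046     ] scene [215.35489358 211.50496739]
```

View pics/crop1.png

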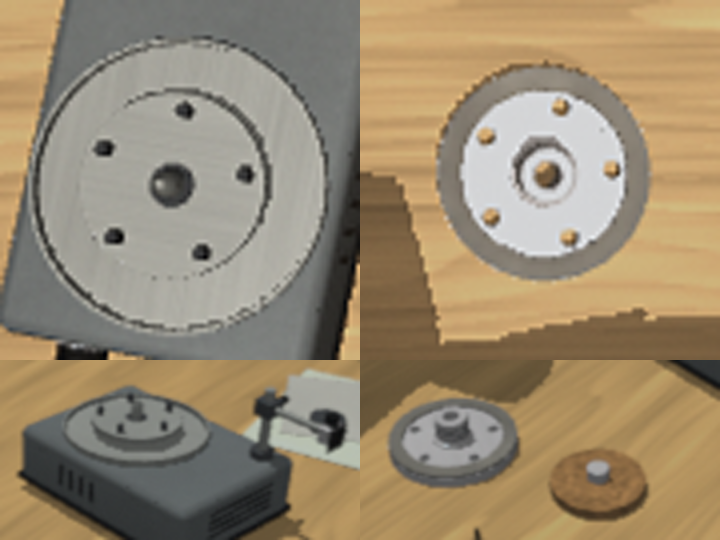

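```bash
cat >> h.py <<'E'
def blobs(m,amin,amax):
    n,l,st,ce=cv2.connectedComponentsWithStats(m.astype(np.uint8),connectivity=8)
    return [(ce[i],st[i,4]) for i in range(1,n) if amin<=st[i,4]<=amax]
def ang72(P,C):
    P=np.array(P)[:,:2]-C[:2]; a=np.degrees(np.arctan2(P[:,1],P[:,0]))
    ph=np.degrees(np.angle(np.mean(np.exp(1j*np.radians(5*a)))))/5
    return ph, ((a-ph+36)%72-36), np.hypot(*P.T)
E
python3 - <<'E'
from h import *
import pickle
c=pickle.load(open('top0.pkl','rb')); s=pickle.load(open('scene0.pkl','rb'))
k=4
def sub(img,x0,y0,w):
    return cv2.resize(img[y0:y0+w,x0:x0+w],None,fx=k,fy=k,interpolation=cv2.INTER_CUBIC)
g=sub(c['img'],110,172,60); gr=g.max(2)
B=[( (b[0]+.5)/k-.5+[110,172],a) for b,a in blobs(gr<95,60,1500)]
print(B)
cen=np.array([137.6,201.5])
pins=[b for b,a in B if 15<np.hypot(*(b-cen))<25]
P=np.array([onz(c,b,.134) for b in pins]); print(P)
C=P.mean(0); print('pin centre',C,ang72(P,C))
g=sub(c['img'],255,190,75).astype(int); m=(g[...,0]-g[...,2])>60
B=[( (b[0]+.5)/k-.5+[255,190],a) for b,a in blobs(m,40,1500)]
print(B)
cen=np.array([291,228])
hol=[b for b,a in B if 12<np.hypot(*(b-cen))<25]
H=np.array([onz(c,b,.008) for b in hol]); C2=H.mean(0); print(H,C2,ang72(H,C2))
H=np.array([onz(c,b,.014) for b in hol]); print(H.mean(0))
E
```

```text
[(array([165.42008197, 227.42008197]), np.int32(61)), (array([112.92934783, 174.92934783]), np.int32(161)), (array([168.28373016, 230.28373016]), np.int32(63)), (array([158.05079365, 220.05079365]), np.int32(630)), (array([140.83514493, 202.83514493]), np.int32(207)), (array([120.63132911, 182.63132911]), np.int32(237)), (array([137.9241249, 199.9241249]), np.int32(1257)), (array([155.92570755, 217.92570755]), np.int32(212)), (array([123.17561983, 185.17561983]), np.int32(242)), (array([145.00578704, 207.00578704]), np.int32(216)), (array([114.26743028, 176.26743028]), np.int32(251))]
[[0.47963604 0.15720557 0.134     ]
 [0.56631718 0.24417179 0.134     ]]
pin centre [0.52297661 0.20068868 0.134     ] (np.float64(-9.0), array([ 18.09406319, -17.90593681]), array([0.06139369, 0.06139369]))
[(array([294.45133588, 229.45133588]), np.int32(131)), (array([275.86800699, 210.86800699]), np.int32(143)), (array([290.34034653, 225.34034653]), np.int32(101)), (array([307.25576923, 242.25576923]), np.int32(130)), (array([277.15576923, 212.15576923]), np.int32(130)), (array([296.56445312, 231.56445312]), np.int32(128)), (array([257.47619048, 192.47619048]), np.int32(42))]
[[ 0.49723493 -0.16447847  0.008     ]
 [ 0.4047253  -0.25544462  0.008     ]
 [ 0.49342128 -0.16822849  0.008     ]] [ 0.46512717 -0.19605053  0.008     ] (np.float64(-27.481984518172045), array([-4.26325641e-14,  3.60000000e+01,  1.42108547e-14]), array([0.04503002, 0.08471153, 0.03968151]))
[ 0.46522656 -0.19554184  0.014     ]
```

Run:
```python
from h import *
import pickle
c=pickle.load(open('top0.pkl','rb')); s=pickle.load(open('scene0.pkl','rb'))
k=4
def sub(img,x0,y0,w):
    return cv2.resize(img[y0:y0+w,x0:x0+w],None,fx=k,fy=k,interpolation=cv2.INTER_CUBIC)
gr=sub(c['img'],110,172,60).max(2)
B=[((b+.5)/k-.5+[110,172],a) for b,a in blobs(gr<95,60,1500)]
cen=np.array([137.6,201.5])
pins=[b for b,a in B if 15<np.hypot(*(b-cen))<25]
P=np.array([onz(c,b,.134) for b in pins]); 
C=P.mean(0); print('pin centre',C,ang72(P,C)); print('spindle',[onz(c,b,.145) for b,a in B if a>800])
g=sub(c['img'],255,190,75).astype(int); m=(g[...,0]-g[...,2])>60
B=[((b+.5)/k-.5+[255,190],a) for b,a in blobs(m,40,1500)]
cen=np.array([291,228])
hol=[b for b,a in B if 12<np.hypot(*(b-cen))<25]
for z in (.008,.014):
    H=np.array([onz(c,b,z) for b in hol]); C2=H.mean(0); print(C2,ang72(H,C2))
print(proj(s,[C[0],C[1],.134]),proj(s,[C2[0],C2[1],.046]))
```

```text
pin centre [0.52861907 0.19786019 0.134     ] (np.float64(-8.410136014895814), array([ 10.36744707,   8.28112486,   5.03075084,  -5.24254309,
        -6.0651809 , -13.5660532 ]), array([0.04860694, 0.04527808, 0.05666847, 0.04032988, 0.05870214,
       0.04970644]))
spindle [array([0.52426916, 0.20162954, 0.145     ])]
[ 0.44764425 -0.20620566  0.008     ] (np.float64(-15.063344851613039), array([-0.02299961, -0.20765478,  0.21417112,  0.12327241, -0.10678722]), array([0.04987018, 0.05019424, 0.05004161, 0.05001043, 0.05020673]))
[ 0.44783444 -0.20564422  0.014     ] (np.float64(-15.063344851613028), array([-0.02299961, -0.20765478,  0.21417112,  0.12327241, -0.10678722]), array([0.04961119, 0.04993356, 0.04978173, 0.0497507 , 0.04994598]))
[311.63427005 145.44220208] [215.12972247 211.63433674]
```

Run:
```python
from h import *
import pickle
c=pickle.load(open('top0.pkl','rb')); s=pickle.load(open('scene0.pkl','rb'))
k=4
gr=cv2.resize(c['img'][172:232,110:170],None,fx=k,fy=k,interpolation=cv2.INTER_CUBIC).max(2)
for th in (80,95,110):
    B=[((b+.5)/k-.5+[110,172],a) for b,a in blobs(gr<th,60,1500)]
    print([(b.round(1),a) for b,a in B])
    cen=np.array([137.9,200.9])
    pins=[b for b,a in B if 15<np.hypot(*(b-cen))<23 and a<300 and b[0]<157.5]
    P=np.array([onz(c,b,.131) for b in pins]); 
    C=P.mean(0); print('pin centre',C,ang72(P,C))
```

```text
[(array([113.4, 177.1]), np.int32(77)), (array([140.9, 182.2]), np.int32(174)), (array([120.7, 191.7]), np.int32(208)), (array([161.4, 200. ]), np.int32(132)), (array([138.2, 200.8]), np.int32(1024)), (array([156. , 198.1]), np.int32(178)), (array([123.3, 213.7]), np.int32(216)), (array([145.1, 217.7]), np.int32(191)), (array([113.8, 226.4]), np.int32(138))]
pin centre [0.52541663 0.20775423 0.131     ] (np.float64(-10.666537934023818), array([-0.02990951, -0.02560005,  0.10072211,  0.01607931, -0.06129091]), array([0.04961333, 0.04983882, 0.04987341, 0.04975202, 0.04974054]))
[(array([165.4, 173.7]), np.int32(61)), (array([112.9, 177.6]), np.int32(161)), (array([168.3, 177. ]), np.int32(63)), (array([158.1, 192.9]), np.int32(630)), (array([140.8, 182.2]), np.int32(207)), (array([120.6, 191.7]), np.int32(237)), (array([137.9, 200.9]), np.int32(1257)), (array([155.9, 198.1]), np.int32(212)), (array([123.2, 213.7]), np.int32(242)), (array([145. , 217.7]), np.int32(216)), (array([114.3, 226.7]), np.int32(251))]
pin centre [0.52542057 0.207887   0.131     ] (np.float64(-10.731171353971462), array([-0.03395152, -0.05832762,  0.09185562,  0.01584157, -0.01541738]), array([0.0496108 , 0.04993014, 0.04990654, 0.04979375, 0.04979681]))
[(array([114. , 176.6]), np.int32(269)), (array([166.4, 174.9]), np.int32(209)), (array([155.3, 190.1]), np.int32(1077)), (array([140.8, 182.2]), np.int32(235)), (array([120.6, 191.6]), np.int32(266)), (array([137.8, 200.8]), np.int32(1404)), (array([155.9, 198.1]), np.int32(244)), (array([123.1, 213.7]), np.int32(267)), (array([145. , 217.7]), np.int32(241)), (array([114.4, 226.8]), np.int32(324))]
pin centre [0.52551354 0.20789253 0.131     ] (np.float64(-10.776163331633613), array([ 0.00445744, -0.06046554,  0.09513508, -0.06783008,  0.02870354]), array([0.04952661, 0.04989941, 0.04997088, 0.04981599, 0.04976974]))
```

```bash
cat >> h.py <<'E'
from scipy.spatial.transform import Rotation as Ro
def pose():
    o=ctrl.get_obs(); return o['ee_pos'],Ro.from_euler('xyz',o['eef_rot']),o
def plan(target,dyaw,n,p=None,R=None):
    """constant row: tool shift mm, rot about tool; ends at target with vertical tool; dyaw deg about world z"""
    if p is None: p,R,_=pose()
    # target orientation: yaw by dyaw, x exactly down
    Rt=(Ro.from_euler('z',dyaw,degrees=True)*R).as_matrix()
    x=np.array([0,0,-1.]);y=Rt[:,1]-x*(Rt[:,1]@x);y/=np.linalg.norm(y);Rt=Ro.from_matrix(np.c_[x,y,np.cross(x,y)])
    rv=(R.inv()*Rt).as_rotvec()/n
    S=np.zeros((3,3))
    for i in range(n): S+=(R*Ro.from_rotvec(rv*i)).as_matrix()
    s=np.linalg.solve(S,np.array(target)-p)*1e3
    print('row',s.round(2).tolist(),rv.round(5).tolist(),'n',n)
E
python3 - <<'E'
from h import *
p,R,o=pose(); print(R.as_matrix().round(4).tolist())
plan([.4476,-.2062,.2],51,10)
E
```

```text
[[-0.0002, 0.3124, -0.9499], [0.0008, -0.9499, -0.3124], [-1.0, -0.0009, -0.0001]]
row [0.51, -5.84, -42.96] [-0.08901, -4e-05, 8e-05] n 10
```

Call:
{"method": "play_rows", "body": {
  "deltas": [
    [[0.5, -5.8, -43, -0.089, 0, 0, 94], [0.5, -5.8, -43, -0.089, 0, 0, 94], [0.5, -5.8, -43, -0.089, 0, 0, 94], [0.5, -5.8, -43, -0.089, 0, 0, 94], [0.5, -5.8, -43, -0.089, 0, 0, 94], [0.5, -5.8, -43, -0.089, 0, 0, 94], [0.5, -5.8, -43, -0.089, 0, 0, 94], [0.5, -5.8, -43, -0.089, 0, 0, 94], [0.5, -5.8, -43, -0.089, 0, 0, 94], [0.5, -5.8, -43, -0.089, 0, 0, 94]]
  ]
}}

```text
time_s: 1.15
ee_pos: [0.4487, -0.2047, 0.2002]
eef_rot: [-1.879, 1.571, 2.474]
force: [-0.2, 0.2, -0.2]
grip_width: 0.0938
```

Run:
```python
from h import *
import pickle
for n in ['wrist']:
    c=cam(n); save(n+'1.png',c['img']); pickle.dump(c,open(n+'1.pkl','wb'))
p,R,o=pose(); print(o['time_s'],p,R.as_matrix().round(4).tolist(),o['joint_vel'].round(3),o['qpos'].round(3))
print(proj(c,[.4476,-.2062,.046]))
```

```text
1.2 [ 0.44986307 -0.2000787   0.2002282 ] [[0.0, 0.9391, -0.3437], [0.0015, -0.3437, -0.9391], [-1.0, -0.0005, -0.0014]] [-0.102  0.013 -0.019 -0.009  0.008  0.008] [-4.940e-01  1.760e-01  1.687e+00  1.000e-03  1.280e+00 -1.430e-01]
[256.87850127 175.83249731]
```

View pics/wrist1.png

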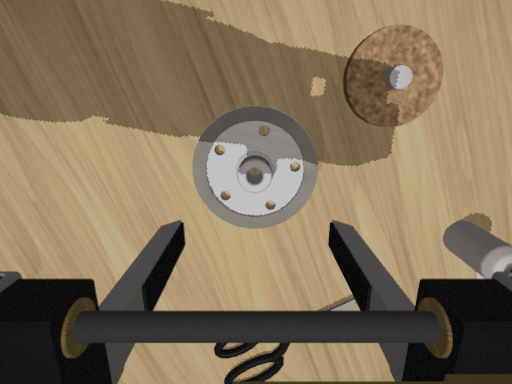

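Run:
```python
from h import *
import pickle
c=cam('wrist'); pickle.dump(c,open('wrist2.pkl','wb')); save('wrist2.png',c['img'])
p,R,o=pose(); print(p,o['joint_vel'].round(3))
t=pickle.load(open('top0.pkl','rb'))
def holes(c,cen,w,rmin,rmax,k=4):
    x0,y0=int(cen[0]-w),int(cen[1]-w)
    g=cv2.resize(c['img'][y0:y0+2*w,x0:x0+2*w],None,fx=k,fy=k,interpolation=cv2.INTER_CUBIC).astype(int)
    m=(g[...,0]-g[...,2])>45
    B=[((b+.5)/k-.5+[x0,y0],a) for b,a in blobs(m,40,4000)]
    return [b for b,a in B if rmin<np.hypot(*(b-cen))<rmax]
hw=holes(c,np.array([255,170]),55,25,50); ht=holes(t,np.array([291,228]),36,12,25)
print(len(hw),len(ht),np.array(hw).round(1).tolist())
for z in (.008,.011,.014):
  H=np.array([onz(c,b,z) for b in hw]);C=H.mean(0);print(C,ang72(H,C))
Hw=[onz(c,b,.011) for b in hw];Ht=[onz(t,b,.011) for b in ht]
for b,P in zip(hw,Hw):
    j=np.argmin([np.linalg.norm(P-q) for q in Ht]); print(tri([(c,b),(t,ht[j])]).round(4))
# hub: light annulus top centroid: bright pixels? print profile of hub in wrist
g=cv2.resize(c['img'][125:225,200:310],None,fx=6,fy=6,interpolation=cv2.INTER_CUBIC); save('hub2.png',g)
```

```text
[ 0.44919228 -0.20266743  0.20033981] [-0.087  0.015 -0.022 -0.018 -0.001  0.005]
5 5 [[264.1, 133.8], [220.8, 152.4], [294.5, 169.2], [226.2, 197.0], [270.0, 206.4]]
[ 0.44496471 -0.20552569  0.008     ] (np.float64(-15.12234484472956), array([ 0.12734393, -0.01949137, -0.12444445, -0.03541182,  0.052004  ]), array([0.049885  , 0.04993554, 0.05003124, 0.04992222, 0.0498703 ]))
[ 0.44522647 -0.20485215  0.011     ] (np.float64(-15.122344844729568), array([ 0.12734393, -0.01949137, -0.12444445, -0.03541182,  0.052004  ]), array([0.0494829 , 0.04953304, 0.04962797, 0.04951982, 0.04946833]))
[ 0.44548823 -0.20417862  0.014     ] (np.float64(-15.122344844729573), array([ 0.12734393, -0.01949137, -0.12444445, -0.03541182,  0.052004  ]), array([0.04908081, 0.04913053, 0.04922469, 0.04911743, 0.04906635]))
[ 0.4735 -0.1644  0.0033]
[ 0.4163 -0.166   0.0207]
[ 0.4946 -0.2204  0.0006]
[ 0.4001 -0.2229  0.0123]
[ 0.4488 -0.2561  0.0068]
```

View pics/hub2.png

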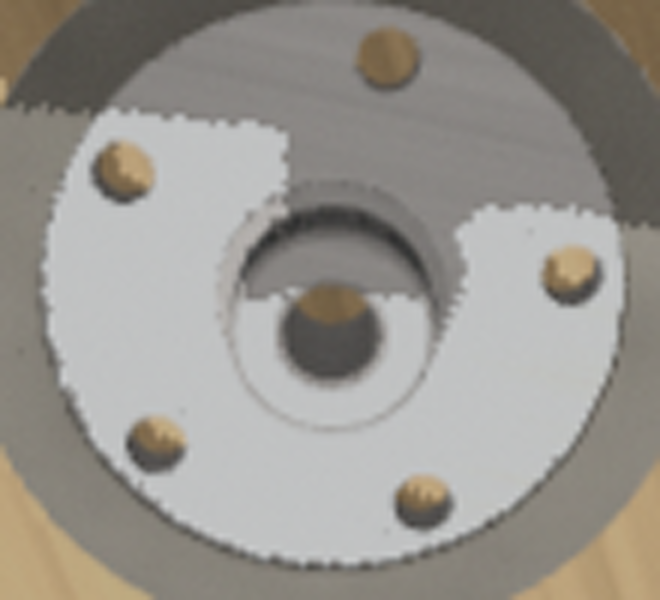

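Run:
```python
from h import *
import pickle
p,R,o=pose(); print(p)
c=pickle.load(open('wrist2.pkl','rb')); t=pickle.load(open('top0.pkl','rb'))
b=[254.5,180.0]
print(onz(c,b,.046), tri([(c,b),(t,(95+0,0))]) if 0 else '')
# bore in top crop: crop1 pixel (545-360,173)/4
bt=[245+185/4-.5,185+173/4-.5]; print('top bore',bt,onz(t,bt,.046),tri([(c,b),(t,bt)]))
plan([.4463,-.206,.09],0,5)
```

```text
[ 0.44919228 -0.20266743  0.20033981]
[ 0.44453239 -0.20508779  0.046     ] 
top bore [290.75, 227.75] [ 0.44861878 -0.20404116  0.046     ] [ 0.44758108 -0.2019147   0.06143222]
row [22.07, -0.3, 0.83] [-0.0, -0.00012, 8e-05] n 5
```

Call:
{"method": "play_rows", "body": {
  "deltas": [
    [[22, 0, 0, 0, 0, 0, 94], [22, -1, 0.5, 0, 0, 0, 94], [22, 0, 0, 0, 0, 0, 94], [22, 0, 0, 0, 0, 0, 94], [22, 0, 0, 0, 0, 0, 94], [0, 0, 0, 0, 0, 0, 94], [0, 0, 0, 0, 0, 0, 94], [0, 0, 0, 0, 0, 0, 94], [0, 0, 0, 0, 0, 0, 94]]
  ]
}}

```text
time_s: 2.15
ee_pos: [0.4475, -0.2068, 0.0915]
eef_rot: [1.427, 1.569, -0.507]
force: [-0.8, 0.9, -0.0]
grip_width: 0.0945
```

Run:
```python
from h import *
import pickle
c=cam('wrist'); pickle.dump(c,open('wrist3.pkl','wb')); save('wrist3.png',c['img'])
p,R,o=pose(); print(o['time_s'],p,o['joint_vel'].round(3),R.as_matrix().round(4).tolist(),o['force'])
print(proj(c,[.4463,-.206,.046]))
```

```text
2.2 [ 0.44741131 -0.20675164  0.09132891] [ 0.002  0.005  0.005  0.    -0.003 -0.001] [[0.0012, 0.9348, -0.3552], [-0.0007, -0.3552, -0.9348], [-1.0, 0.0014, 0.0002]] [-0.47433726  0.7688749  -0.22607695]
[255.82318082 206.78204304]
```

View pics/wrist3.png

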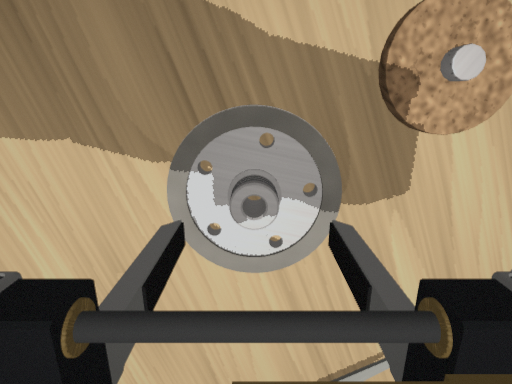

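Run:
```python
from h import *
import pickle
t=pickle.load(open('top0.pkl','rb'))
def holes(c,cen,w,rmin,rmax,k=4):
    x0,y0=int(cen[0]-w),int(cen[1]-w)
    g=cv2.resize(c['img'][y0:y0+2*w,x0:x0+2*w],None,fx=k,fy=k,interpolation=cv2.INTER_CUBIC).astype(int)
    m=(g[...,0]-g[...,2])>30
    B=[((b+.5)/k-.5+[x0,y0],a) for b,a in blobs(m,40,4000)]
    return [(b,a) for b,a in B if rmin<np.hypot(*(b-cen))<rmax]
c=pickle.load(open('wrist3.pkl','rb'))
h=holes(c,np.array([256,195]),75,0,75); print([(b.round(1).tolist(),int(a)) for b,a in h])
hw=[b for b,a in h if 35<np.hypot(*(b-[256,190]))<62]
for z in (.005,.008):
  H=np.array([onz(c,b,z) for b in hw]);C=H.mean(0);print(len(hw),C,ang72(H,C))
g=cv2.resize(c['img'][160:240,215:295],None,fx=8,fy=8,interpolation=cv2.INTER_CUBIC); 
c2=pickle.load(open('wrist2.pkl','rb'))
save('hub3.png',g)
```

```text
[([266.1, 138.8], 2215), ([205.8, 165.4], 1600), ([308.4, 187.2], 1288), ([253.9, 197.5], 633), ([214.8, 225.8], 799), ([275.1, 237.7], 752)]
5 [ 0.44448989 -0.20619506  0.005     ] (np.float64(-15.1929784866184), array([ 0.04384413, -0.08189165, -0.0431163 , -0.00346528,  0.08462918]), array([0.05058912, 0.05045059, 0.05042415, 0.05060337, 0.05055559]))
5 [ 0.44484236 -0.20532169  0.008     ] (np.float64(-15.192978486618397), array([ 0.04384413, -0.08189165, -0.0431163 , -0.00346528,  0.08462918]), array([0.05001926, 0.04988229, 0.04985615, 0.05003335, 0.04998611]))
```

View pics/hub3.png

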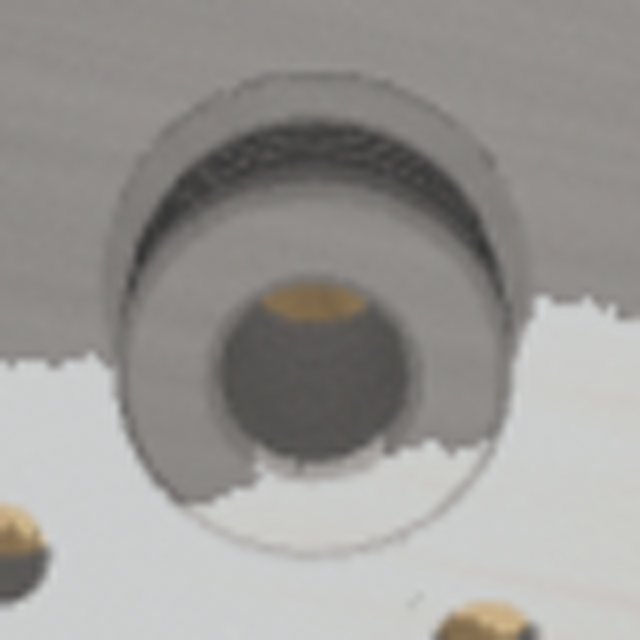

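Run:
```python
from h import *
import pickle
c=pickle.load(open('wrist3.pkl','rb'));c2=pickle.load(open('wrist2.pkl','rb'));t=pickle.load(open('top0.pkl','rb'))
b=[253.75,205.6]
print(onz(c,b,.046),tri([(c,b),(c2,[254.5,180.])]),tri([(c,b),(t,[290.75,227.75])]))
o=-c['R'].T@c['t']; d=300.66*.02/23.7; 
q=np.array([(b[0]-c['c'][0])/c['f'][0],(b[1]-c['c'][1])/c['f'][1],1])*d; print('size-based',o+c['R'].T@q)
p,R,o=pose(); print(p); e=np.array([.445,-.2055,0])-p; print('tool',R.inv().apply(e)*1e3)
```

```text
[ 0.44511592 -0.20447582  0.046     ] [ 0.44384981 -0.20721271  0.03769183] [ 0.44743862 -0.20279173  0.05280889]
size-based [ 0.44327084 -0.20903759  0.0324421 ]
[ 0.44741131 -0.20675164  0.09132891]
tool [91.32496068 -2.82691088 -0.33271894]
```

Call:
{"method": "play_rows", "body": {
  "deltas": [
    [[18, -1.5, -0.5, 0, 0, 0, 94], [18, 0, 0, 0, 0, 0, 94], [18, 0, 0, 0, 0, 0, 94], [16, 0, 0, 0, 0, 0, 94], [0, 0, 0, 0, 0, 0, 94], [0, 0, 0, 0, 0, 0, 94], [0, 0, 0, 0, 0, 0, 94]]
  ]
}}

```text
time_s: 2.9
ee_pos: [0.4464, -0.2058, 0.0215]
eef_rot: [1.442, 1.569, -0.491]
force: [-0.0, -0.4, 0.7]
grip_width: 0.0942
```

Call:
{"method": "play_rows", "body": {
  "deltas": [
    [[0, 0, 0, 0, 0, 0, 60], [0, 0, 0, 0, 0, 0, 46], [0, 0, 0, 0, 0, 0, 42], [0, 0, 0, 0, 0, 0, 36], [0, 0, 0, 0, 0, 0, 30], [0, 0, 0, 0, 0, 0, 30], [0, 0, 0, 0, 0, 0, 30], [0, 0, 0, 0, 0, 0, 30]]
  ],
  "grip_force": 40
}}

```text
time_s: 3.7
ee_pos: [0.4459, -0.2055, 0.0204]
eef_rot: [2.379, 1.571, 0.445]
force: [-0.1, -0.1, -1.1]
grip_width: 0.0392
```

Call:
{"method": "play_rows", "body": {
  "deltas": [
    [[-10, 0, 0, 0, 0, 0, 30], [-20, 0, 0, 0, 0, 0, 30], [-25, 0, 0, 0, 0, 0, 30], [-30, 0, 0, 0, 0, 0, 30], [-35, 0, 0, 0, 0, 0, 30], [-35, 0, 0, 0, 0, 0, 30], [-35, 0, 0, 0, 0, 0, 30], [0, 0, 0, 0, 0, 0, 30], [0, 0, 0, 0, 0, 0, 30], [0, 0, 0, 0, 0, 0, 30]]
  ]
}}

```text
time_s: 4.7
ee_pos: [0.445, -0.205, 0.2082]
eef_rot: [-1.709, 1.567, 2.64]
force: [-0.4, 0.1, -7.9]
grip_width: 0.0388
```

Run:
```python
from h import *
import pickle
for n in ['wrist','top']:
    c=cam(n); save(n+'4.png',c['img']); pickle.dump(c,open(n+'4.pkl','wb'))
p,R,o=pose(); print(o['time_s'],p,R.as_matrix().round(4).tolist(),o['force'],o['moment'],o['grip_width'],o['qpos'],o['joint_vel'].round(3))
plan([.5255,.2078,.211],4.3,10)
```

```text
4.8 [ 0.44524316 -0.20515118  0.2086178 ] [[-0.0028, 0.9348, -0.3551], [0.0016, -0.3551, -0.9348], [-1.0, -0.0032, -0.0005]] [ 0.72716871 -0.06794694 -7.83120866] [-0.08618094 -0.10811369 -0.01997678] 0.038832228673029864 [-5.06500988e-01  1.65644422e-01  1.67886955e+00  1.03687090e-05
  1.30027751e+00 -1.43432920e-01] [-0.001 -0.004 -0.011 -0.001  0.004  0.   ]
row [-0.22, -5.76, -41.68] [-0.0075, -6e-05, 0.00031] n 10
```

View pics/wrist4.png

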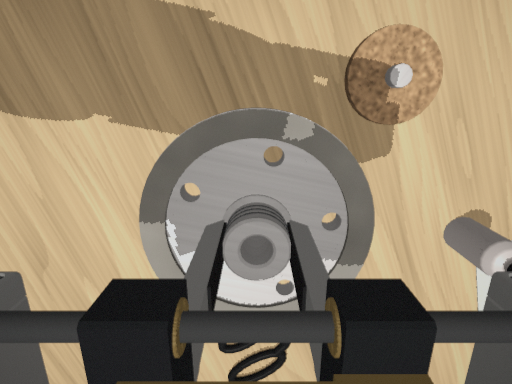

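View pics/top4.png

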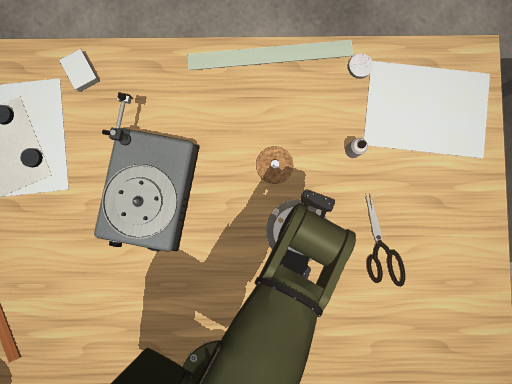

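Run:
```python
from h import *
import pickle
c=pickle.load(open('wrist4.pkl','rb'))
k=6
g=cv2.resize(c['img'][130:310,150:360],None,fx=3.8,fy=3.3,interpolation=cv2.INTER_CUBIC); save('hand4.png',g[:600])
im=c['img'].astype(int)
g=cv2.resize(c['img'][130:310,150:360],None,fx=k,fy=k,interpolation=cv2.INTER_CUBIC).astype(int)
for th in (20,35):
    print([(((b+.5)/k-.5+[150,130]).round(1).tolist(),int(a)) for b,a in blobs((g[...,0]-g[...,2])>th,300,30000)])
```

```text
[([160.8, 142.8], 24313), ([349.2, 140.9], 18800), ([272.8, 153.8], 9086), ([191.8, 188.9], 6091), ([328.5, 217.3], 4322), ([152.7, 273.7], 2839), ([357.5, 275.6], 1121), ([283.6, 281.5], 1744), ([182.2, 304.1], 4627), ([330.5, 304.0], 4641)]
[([160.6, 142.6], 23449), ([349.5, 140.5], 17846), ([272.8, 153.8], 8212), ([191.8, 188.9], 5465), ([328.5, 217.3], 3770), ([152.5, 273.7], 2401), ([357.8, 275.7], 827), ([283.6, 281.5], 1338), ([182.2, 304.4], 3977), ([330.5, 304.3], 4040)]
```

View pics/hand4.png

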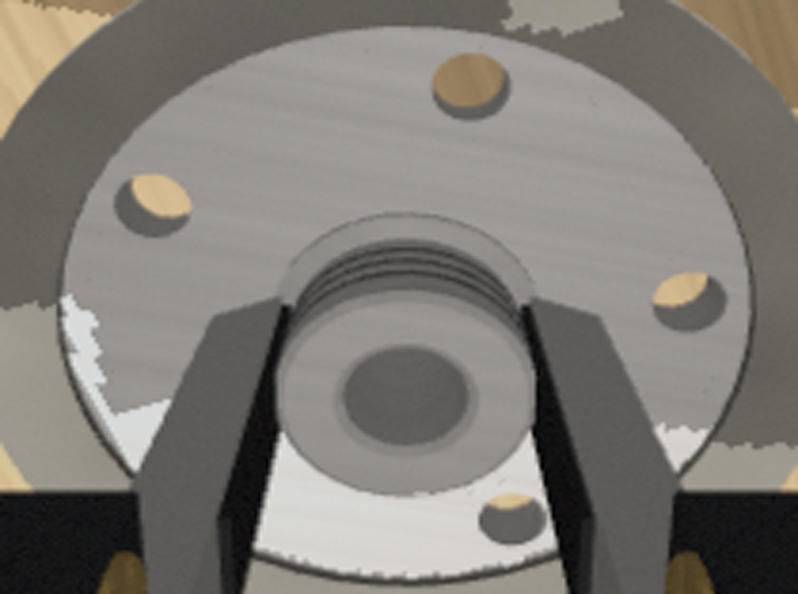

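Run:
```python
from h import *
from scipy.optimize import least_squares
import pickle
c=pickle.load(open('wrist4.pkl','rb'))
f=lambda q: np.array([(q[0]+.5)/3.8-.5+150,(q[1]+.5)/3.3-.5+130])
pts=[f(q) for q in [(471,87),(152.5,205),(689,302),(512.5,519)]]
p,R,o=pose(); print(p)
def res(v,out=False):
    C=v[:2];th=v[2];H=np.array([onz(c,q,v[3])[:2] for q in pts])
    a=np.arctan2(*(H-C).T[::-1]);k=np.round((a-th)/np.radians(72))
    M=C+.05*np.c_[np.cos(th+k*np.radians(72)),np.sin(th+k*np.radians(72))]
    return (H-M).ravel()
s=least_squares(res,[p[0],p[1],np.radians(-15),.2022]); print(s.x,np.degrees(s.x[2]),(s.fun*1e3).round(2))
print('bore',onz(c,f((406,394)),p[2]-.0204+.046))
```

```text
[ 0.44524316 -0.20515118  0.2086178 ]
[ 0.44390349 -0.2047924  -0.26619283  0.20227052] -15.251725844952222 [ 0.01 -0.05  0.    0.06 -0.06  0.05  0.05 -0.06]
bore [ 0.44448034 -0.203711    0.2342178 ]
```

Run:
```python
from h import *
plan([.49,.03,.209],4.5,6)
```

```text
row [-0.04, -5.66, -39.5] [-0.01309, -0.0001, 0.00052] n 6
```

Call:
{"method": "play_rows", "body": {
  "deltas": [
    [[0, -5.7, -39.5, -0.0131, 0, 0, 30], [0, -5.7, -39.5, -0.0131, 0, 0, 30], [0, -5.7, -39.5, -0.0131, 0, 0, 30], [0, -5.7, -39.5, -0.0131, 0, 0, 30], [0, -5.7, -39.5, -0.0131, 0, 0, 30], [0, -5.7, -39.5, -0.0131, 0, 0, 30], [0, 0, 0, 0, 0, 0, 30], [0, 0, 0, 0, 0, 0, 30], [0, 0, 0, 0, 0, 0, 30], [0, 0, 0, 0, 0, 0, 30]]
  ]
}}

```text
time_s: 5.8
ee_pos: [0.4902, 0.0289, 0.2101]
eef_rot: [-1.07, 1.57, -2.927]
force: [-0.1, -0.4, -7.2]
grip_width: 0.0387
```

Run:
```python
from h import *
import pickle
for n in ['wrist']:
    c=cam(n); save(n+'5.png',c['img']); pickle.dump(c,open(n+'5.pkl','wb'))
p,R,o=pose(); print(o['time_s'],p,R.as_matrix().round(4).tolist(),o['force'],o['grip_width'],o['joint_vel'].round(3),o['qpos'].round(3))
print(proj(c,[.5255,.2078,.134]))
```

```text
5.85 [0.49026998 0.02890461 0.21026405] [[-0.0004, 0.9594, -0.2819], [-0.0001, -0.2819, -0.9594], [-1.0, -0.0003, 0.0002]] [ 0.28946933 -0.3939899  -7.45002199] 0.039139454511587284 [ 0.003 -0.002 -0.    -0.    -0.    -0.001] [-0.016  0.165  1.676 -0.     1.301  0.27 ]
[234.62948961 -44.18458878]
```

View pics/wrist5.png

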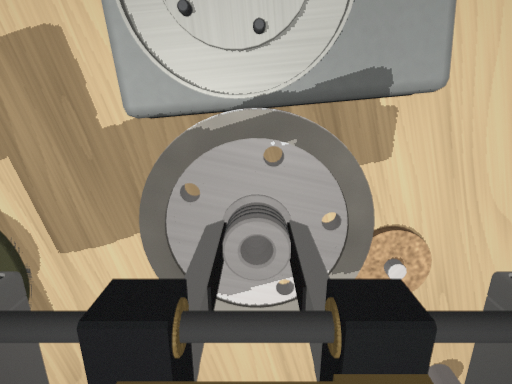

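Call:
{"method": "play_rows", "body": {
  "deltas": [
    [[0, -3.5, -38, 0, 0, 0, 30], [0, -3.5, -38, 0, 0, 0, 30], [0, 0, 0, 0, 0, 0, 30], [0, 0, 0, 0, 0, 0, 30], [0, 0, 0, 0, 0, 0, 30], [0, 0, 0, 0, 0, 0, 30], [0, 0, 0, 0, 0, 0, 30]]
  ]
}}

```text
time_s: 6.55
ee_pos: [0.505, 0.1039, 0.2106]
eef_rot: [1.799, 1.571, -0.058]
force: [-0.1, 0.7, -7.3]
grip_width: 0.0391
```

Run:
```python
from h import *
import pickle
for n in ['wrist']:
    c=cam(n); save(n+'6.png',c['img']); pickle.dump(c,open(n+'6.pkl','wb'))
p,R,o=pose(); print(o['time_s'],p,R.as_matrix().round(4).tolist(),o['force'],o['grip_width'],o['joint_vel'].round(3),o['qpos'].round(3))
print(proj(c,[.5255,.2078,.134]))
g=cv2.resize(c['img'][0:140,130:330],None,fx=4,fy=4,interpolation=cv2.INTER_CUBIC); save('pins6.png',g)
```

```text
6.6 [0.50498911 0.10405139 0.21053104] [[0.0002, 0.9596, -0.2815], [-0.0, -0.2815, -0.9596], [-1.0, 0.0002, -0.0]] [ 0.85215616 -0.1673135  -7.51921183] 0.038530207195483904 [ 0.004  0.003 -0.002  0.001 -0.002  0.001] [ 0.132  0.219  1.611 -0.     1.312  0.418]
[245.57181226  69.18156546]
```

View pics/wrist6.png

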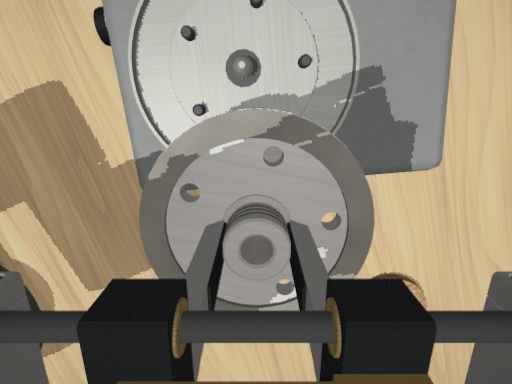

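View pics/pins6.png

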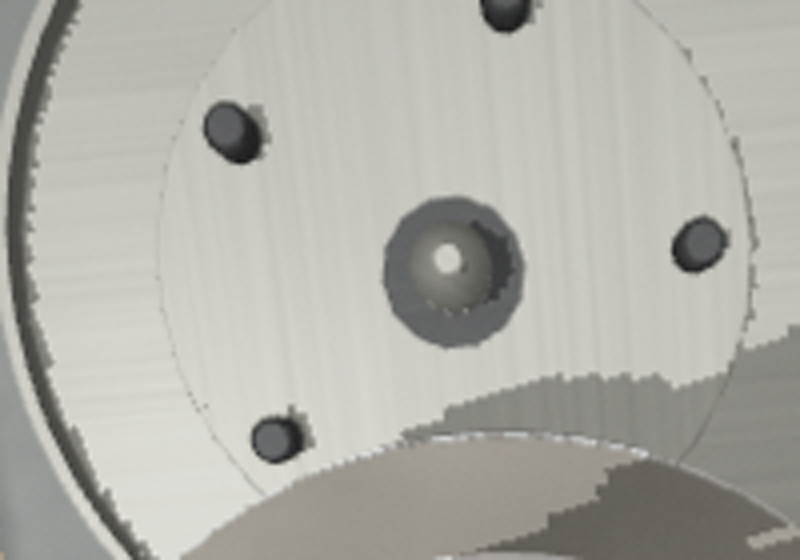

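Run:
```python
from h import *
from scipy.optimize import least_squares
import pickle
c=pickle.load(open('wrist6.pkl','rb'));t=pickle.load(open('top0.pkl','rb'))
f=lambda q: np.array([(q[0]+.5)/4-.5+130,(q[1]+.5)/4-.5])
pts=[f(q) for q in [(228,126),(699,240),(275,439)]]
def res(v):
    C=v[:2];th=v[2];H=np.array([onz(c,q,v[3])[:2] for q in pts])
    a=np.arctan2(*(H-C).T[::-1]);k=np.round((a-th)/np.radians(72))
    M=C+.05*np.c_[np.cos(th+k*np.radians(72)),np.sin(th+k*np.radians(72))]
    return (H-M).ravel()
s=least_squares(res,[.5255,.2078,np.radians(-10.7),.134]); print(s.x,np.degrees(s.x[2]),(s.fun*1e3).round(2))
s=least_squares(lambda v:res([*v,.134]),[.5255,.2078,np.radians(-10.7)]); print(s.x,np.degrees(s.x[2]),(s.fun*1e3).round(2))
st=f((448,258)); print('spindle',onz(c,st,.150))
# disc in hand, holes' top edges
im=c['img']; g=cv2.resize(im[130:310,150:360],None,fx=3.8,fy=3.3,interpolation=cv2.INTER_CUBIC); save('hand6.png',g)
```

```text
[ 0.523659    0.21091116 -0.18749564  0.13066609] -10.74270899218391 [ 0.13  0.23 -0.16  0.03  0.03 -0.26]
[ 0.52383608  0.21054152 -0.18749554] -10.742702931340164 [ 0.44 -0.22 -0.92  0.18  0.48  0.04]
spindle [0.52382977 0.21049415 0.15      ]
```

View pics/hand6.png

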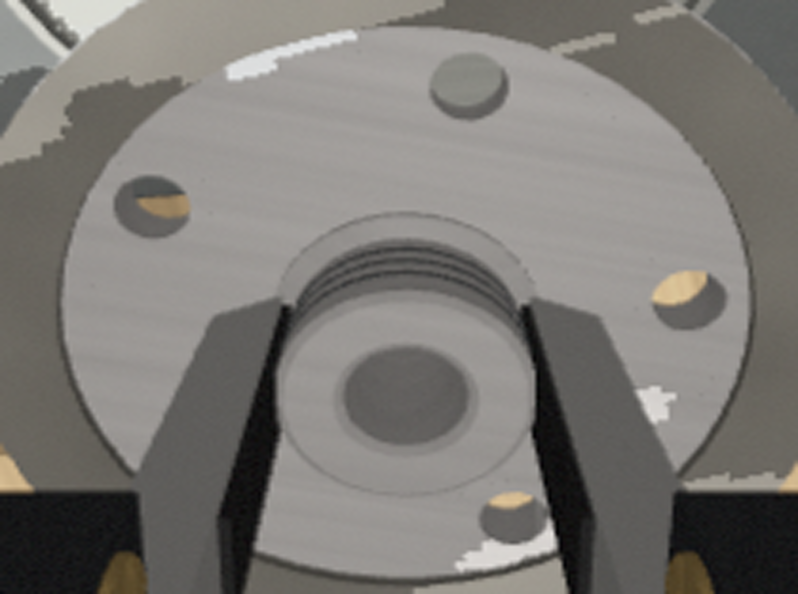

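Call:
{"method": "play_rows", "body": {
  "deltas": [
    [[0, -3.5, -35.5, 0, 0, 0, 30], [0, -3.5, -35.5, 0, 0, 0, 30], [0, -3.6, -35.7, 0, 0, 0, 30], [0, 0, 0, 0, 0, 0, 30], [10, 0, 0, 0, 0, 0, 30], [10, 0, 0, 0, 0, 0, 30], [10, 0, 0, 0, 0, 0, 30], [0, 0, 0, 0, 0, 0, 30], [0, 0, 0, 0, 0, 0, 30], [0, 0, 0, 0, 0, 0, 30]]
  ]
}}

```text
time_s: 7.6
ee_pos: [0.5249, 0.2099, 0.1809]
eef_rot: [2.203, 1.57, 0.348]
force: [-0.6, 0.6, -7.0]
grip_width: 0.0388
```

Run:
```python
from h import *
import pickle
for n in ['top','scene']:
    c=cam(n); save(n+'7.png',c['img']); pickle.dump(c,open(n+'7.pkl','wb'))
p,R,o=pose(); print(o['time_s'],p,R.as_matrix().round(4).tolist(),o['force'],o['moment'],o['grip_width'],o['joint_vel'].round(3),o['qpos'].round(3))
g=cv2.resize(c['img'][90:210,240:400],None,fx=4.5,fy=4.5,interpolation=cv2.INTER_CUBIC); save('sc7.png',g)
```

```text
7.7 [0.52493187 0.21000905 0.18090993] [[0.0008, 0.9598, -0.2807], [0.0003, -0.2807, -0.9598], [-1.0, 0.0007, -0.0005]] [-0.11076522  0.08429726 -7.97845782] [-0.04381532 -0.06151788 -0.06604158] 0.039062265047223044 [ 0.001  0.002  0.    -0.    -0.001 -0.   ] [ 0.316  0.354  1.508 -0.     1.279  0.6  ]
```

View pics/sc7.png

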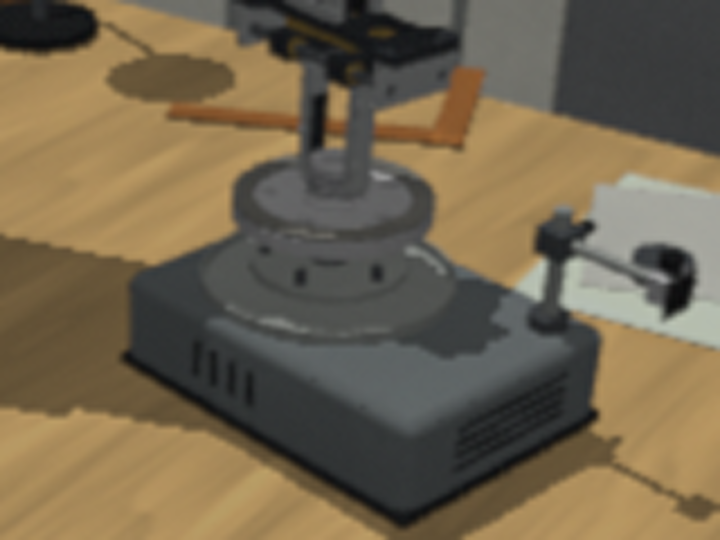

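Call:
{"method": "play_rows", "body": {
  "deltas": [
    [[4, 0, 0, 0, 0, 0, 30], [4, 0, 0, 0, 0, 0, 30], [4, 0, 0, 0, 0, 0, 30], [4, 0, 0, 0, 0, 0, 30], [3, 0, 0, 0, 0, 0, 30], [3, 0, 0, 0, 0, 0, 30], [0, 0, 0, 0, 0, 0, 30], [0, 0, 0, 0, 0, 0, 30]]
  ]
}}

```text
time_s: 8.5
ee_pos: [0.5248, 0.2101, 0.1585]
eef_rot: [2.433, 1.571, 0.577]
force: [0.7, -0.0, -7.1]
grip_width: 0.039
```

Run:
```python
from h import *
p,R,o=pose(); print(o['time_s'],p,R.as_matrix().round(4).tolist(),o['force'],o['moment'],o['grip_width'])
```

```text
8.5 [0.52477875 0.21006253 0.1585235 ] [[0.0001, 0.9598, -0.2806], [0.0001, -0.2806, -0.9598], [-1.0, 0.0001, -0.0001]] [ 0.74063807 -0.0313948  -7.13184919] [-0.03868855 -0.07800358 -0.05665128] 0.03901232615017897
```

Call:
{"method": "play_rows", "body": {
  "deltas": [
    [[1.5, 0, 0, 0, 0, 0, 30], [1.5, 0, 0, 0, 0, 0, 30], [1.5, 0, 0, 0, 0, 0, 30], [1.5, 0, 0, 0, 0, 0, 30], [0, 0, 0, 0, 0, 0, 30], [0, 0, 0, 0, 0, 0, 30]]
  ]
}}

```text
time_s: 9.1
ee_pos: [0.5247, 0.2101, 0.1524]
eef_rot: [-1.757, 1.571, 2.671]
force: [0.1, -0.0, -6.7]
grip_width: 0.0388
```

Run:
```python
from h import *
p,R,o=pose(); print(o['time_s'],p,R.as_matrix().round(4).tolist(),o['force'],o['moment'],o['grip_width'])
```

```text
9.1 [0.52472413 0.21005245 0.15243465] [[-0.0, 0.9598, -0.2806], [0.0, -0.2806, -0.9598], [-1.0, -0.0, -0.0]] [ 0.11265797 -0.04418343 -6.74331616] [-0.04467294 -0.10248959  0.04529094] 0.03880973472017427
```

Call:
{"method": "play_rows", "body": {
  "deltas": [
    [[1, 0, 0, 0, 0, 0, 30], [1, 0, 0, 0, 0, 0, 30], [1, 0, 0, 0, 0, 0, 30], [0, 0, 0, 0, 0, 0, 30], [0, 0, 0, 0, 0, 0, 30]]
  ]
}}

```text
time_s: 9.6
ee_pos: [0.5247, 0.2101, 0.1494]
eef_rot: [-1.407, 1.571, 3.021]
force: [-0.7, 1.6, -8.0]
grip_width: 0.039
```

Run:
```python
from h import *
p,R,o=pose(); print(o['time_s'],p,R.as_matrix().round(4).tolist(),o['force'],o['moment'],o['grip_width'])
```

```text
9.6 [0.5247175  0.21005719 0.14943437] [[-0.0, 0.9598, -0.2806], [0.0, -0.2806, -0.9598], [-1.0, -0.0, 0.0]] [-0.65256469  1.61810872 -8.02970608] [-0.02544855 -0.05850698 -0.01354645] 0.038973030883066084
```

Call:
{"method": "play_rows", "body": {
  "deltas": [
    [[1, 0, 0, 0, 0, 0, 30], [1, 0, 0, 0, 0, 0, 30], [1, 0, 0, 0, 0, 0, 30], [1, 0, 0, 0, 0, 0, 30], [1, 0, 0, 0, 0, 0, 30], [0, 0, 0, 0, 0, 0, 30], [0, 0, 0, 0, 0, 0, 30]]
  ]
}}

```text
time_s: 10.3
ee_pos: [0.5247, 0.21, 0.1444]
eef_rot: [0.47, 1.571, -1.385]
force: [-0.1, -0.9, -7.2]
grip_width: 0.0386
```

Run:
```python
from h import *
p,R,o=pose(); print(o['time_s'],p,R.as_matrix().round(4).tolist(),o['force'],o['moment'],o['grip_width'])
```

```text
10.3 [0.52473764 0.21004402 0.14443845] [[0.0, 0.9598, -0.2805], [-0.0, -0.2805, -0.9598], [-1.0, 0.0, 0.0]] [-0.05061508 -0.89789063 -7.19025425] [ 0.01878812 -0.0778685  -0.00053884] 0.038587031347480455
```

Still free. Last ~2 mm in half-millimetre steps, looking for support of the weight.

Call:
{"method": "play_rows", "body": {
  "deltas": [
    [[0.5, 0, 0, 0, 0, 0, 30], [0.5, 0, 0, 0, 0, 0, 30], [0.5, 0, 0, 0, 0, 0, 30], [0.3, 0, 0, 0, 0, 0, 30], [0, 0, 0, 0, 0, 0, 30], [0, 0, 0, 0, 0, 0, 30]]
  ]
}}

```text
time_s: 10.9
ee_pos: [0.5247, 0.2101, 0.1427]
eef_rot: [2.356, 1.571, 0.5]
force: [-0.3, 0.7, -6.9]
grip_width: 0.0387
```

Run:
```python
from h import *
p,R,o=pose(); print(o['time_s'],p,R.as_matrix().round(4).tolist(),o['force'],o['moment'],o['grip_width'])
```

```text
10.9 [0.52473943 0.21005264 0.14269186] [[0.0, 0.9598, -0.2806], [0.0, -0.2806, -0.9598], [-1.0, 0.0, -0.0]] [-0.29705078  0.72208866 -6.90717308] [-0.08186924 -0.04992212 -0.00825941] 0.03872912693359219
```

Call:
{"method": "play_rows", "body": {
  "deltas": [
    [[0.3, 0, 0, 0, 0, 0, 30], [0.3, 0, 0, 0, 0, 0, 30], [0, 0, 0, 0, 0, 0, 30], [0, 0, 0, 0, 0, 0, 30]]
  ]
}}

```text
time_s: 11.3
ee_pos: [0.5248, 0.2101, 0.1426]
eef_rot: [2.24, 1.57, 0.384]
force: [-5.5, -1.3, 3.4]
grip_width: 0.0389
```

Run:
```python
from h import *
p,R,o=pose(); print(o['time_s'],p,o['force'],o['moment'],o['grip_width'])
```

```text
11.3 [0.5247576  0.21009192 0.14257982] [-5.53233741 -1.31755116  3.35370949] [-0.32832421  0.85205001 -0.06122437] 0.038879123752507
```

Call:
{"method": "play_rows", "body": {
  "deltas": [
    [[-0.3, 0, 0, 0, 0, 0, 30], [0, 0, 0, 0, 0, 0, 45], [0, 0, 0, 0, 0, 0, 55], [0, 0, 0, 0, 0, 0, 70], [0, 0, 0, 0, 0, 0, 70], [0, 0, 0, 0, 0, 0, 70], [0, 0, 0, 0, 0, 0, 70]]
  ]
}}

```text
time_s: 12.0
ee_pos: [0.5248, 0.2101, 0.1423]
eef_rot: [2.321, 1.571, 0.466]
force: [0.2, -0.1, 0.2]
grip_width: 0.0699
```

Run:
```python
from h import *
import pickle
p,R,o=pose(); print(o['time_s'],p,o['force'],o['moment'],o['grip_width'])
c=cam('wrist');save('wrist8.png',c['img']);pickle.dump(c,open('wrist8.pkl','wb'))
```

```text
12.0 [0.52476874 0.21005672 0.14234273] [ 0.21407558 -0.05700127  0.21055528] [-0.00106637 -0.01620619 -0.01031273] 0.06987993061455833
```

View pics/wrist8.png

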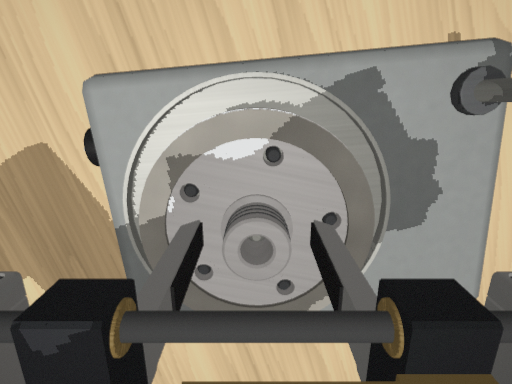

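Call:
{"method": "play_rows", "body": {
  "deltas": [
    [[-8, 0, 0, 0, 0, 0, 70], [-15, 0, 0, 0, 0, 0, 70], [-25, 0, 0, 0, 0, 0, 70], [-30, 0, 0, 0, 0, 0, 70], [-30, 0, 0, 0, 0, 0, 70], [-10, 0, 30, 0, 0, 0, 70], [0, 0, 30, 0, 0, 0, 70], [0, 0, 0, 0, 0, 0, 70], [0, 0, 0, 0, 0, 0, 70], [0, 0, 0, 0, 0, 0, 70]]
  ]
}}

```text
time_s: 13.05
ee_pos: [0.508, 0.153, 0.2605]
eef_rot: [2.792, 1.571, 0.937]
force: [0.2, 1.4, -0.4]
grip_width: 0.0699
```

Run:
```python
from h import *
import pickle
p,R,o=pose(); print(o['time_s'],p,o['force'],o['joint_vel'].round(3))
for n in ['wrist','scene','top']:
    c=cam(n);save(n+'9.png',c['img']);pickle.dump(c,open(n+'9.pkl','wb'))
    if n=='scene': save('sc9.png',cv2.resize(c['img'][90:210,240:400],None,fx=4.5,fy=4.5,interpolation=cv2.INTER_CUBIC))
```

```text
13.05 [0.50802934 0.15301252 0.26050993] [ 0.21475718  1.43032986 -0.4470853 ] [ 0.007  0.007 -0.    -0.    -0.001 -0.003]
```

View pics/wrist9.png

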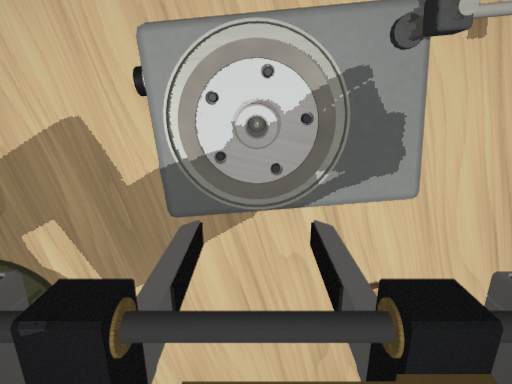

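View pics/sc9.png

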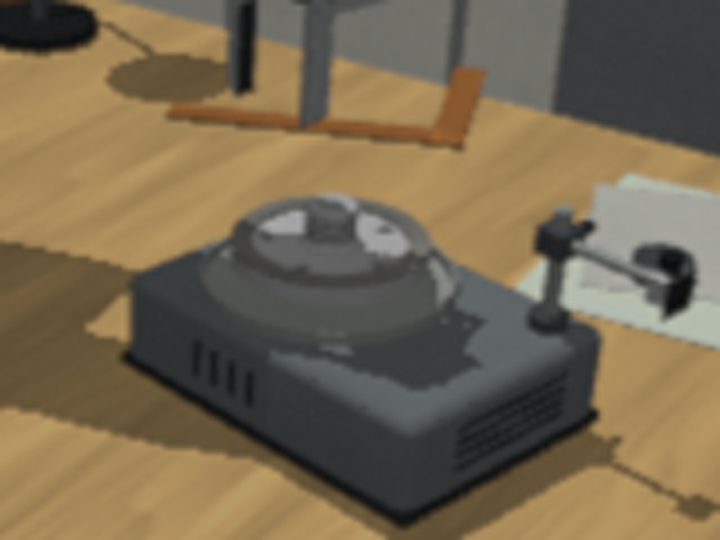

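View pics/top9.png

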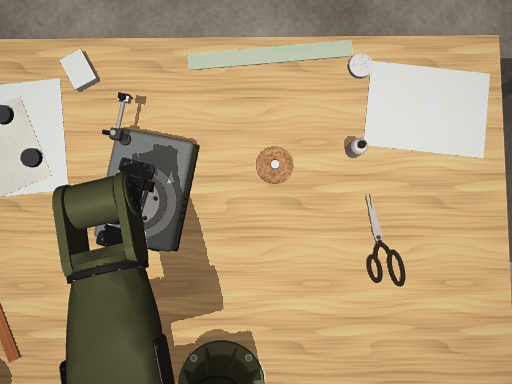

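Run:
```python
from h import *
import pickle
c=pickle.load(open('wrist9.pkl','rb'));k=4
g=cv2.resize(c['img'][50:190,190:330],None,fx=k,fy=k,interpolation=cv2.INTER_CUBIC).max(2)
B=[((b+.5)/k-.5+[190,50],a) for b,a in blobs(g<100,60,900)]
h=[b for b,a in B if 35<np.hypot(*(b-[257,122]))<62]; print(len(h),np.array(h).round(1).tolist())
for z in (.130,.136,.148):
    H=np.array([onz(c,b,z) for b in h]);C=H.mean(0);a=ang72(H,C);print(z,C.round(4),a[0].round(2),a[2].mean().round(5))
a,b=[pickle.load(open(n,'rb'))['img'].astype(int) for n in('top0.pkl','top9.pkl')]
d=np.abs(a-b).max(2)
for n,(x,y,w) in dict(strop=(275,165,20),bottle=(357,147,12),shears=(385,240,45)).items():
    print(n,np.mean(d[y-w:y+w,x-w:x+w]>40))
```

```text
1 [[317.2, 107.5]]
0.13 [0.5861 0.2078 0.13  ] 0.0 0.0
0.136 [0.585  0.2083 0.136 ] 0.0 0.0
0.148 [0.5828 0.2092 0.148 ] 0.0 0.0
strop 0.0
bottle 0.0
shears 0.1630864197530864
```

Run:
```python
from h import *
import pickle
c=pickle.load(open('wrist9.pkl','rb'));k=4
g=cv2.resize(c['img'][50:190,190:330],None,fx=k,fy=k,interpolation=cv2.INTER_CUBIC).max(2)
for th in (70,85):
    B=[((b+.5)/k-.5+[190,50],a) for b,a in blobs(g<th,60,2500)]
    h=[b for b,a in B if 30<np.hypot(*(b-[257,122]))<60 and a>150]; print(len(h),[(b.round(1).tolist(),int(a)) for b,a in B])
    if len(h)>=3:
      for z in (.130,.136,.148):
        H=np.array([onz(c,b,z) for b in h]);C=H.mean(0);a=ang72(H,C);print(z,C.round(4),a[0].round(2),a[2].round(4))
save('w9z.png',cv2.resize(c['img'][30:210,160:355],None,fx=4,fy=3.3,interpolation=cv2.INTER_CUBIC))
```

```text
5 [([267.2, 72.4], 547), ([210.0, 92.9], 67), ([214.9, 97.7], 367), ([305.7, 118.3], 1288), ([248.3, 124.1], 140), ([264.3, 124.8], 117), ([220.1, 155.8], 1096), ([275.2, 167.8], 1055)]
0.13 [0.5237 0.2097 0.13  ] -11.01 [0.0495 0.0483 0.0497 0.0504 0.0498]
0.136 [0.5239 0.2101 0.136 ] -11.01 [0.0486 0.0473 0.0488 0.0494 0.0489]
0.148 [0.5241 0.211  0.148 ] -11.01 [0.0466 0.0455 0.0468 0.0475 0.0469]
5 [([191.1, 51.2], 101), ([323.0, 52.5], 64), ([267.4, 71.7], 908), ([212.1, 96.7], 898), ([306.1, 118.4], 1498), ([255.8, 126.2], 2019), ([318.2, 125.9], 75), ([220.0, 156.0], 1264), ([275.2, 168.0], 1224), ([326.7, 169.9], 275), ([197.3, 182.3], 673), ([313.9, 183.5], 527)]
0.13 [0.5234 0.21   0.13  ] -10.89 [0.0501 0.0506 0.0505 0.0504 0.0504]
0.136 [0.5235 0.2104 0.136 ] -10.89 [0.0491 0.0496 0.0495 0.0494 0.0494]
0.148 [0.5238 0.2113 0.148 ] -10.89 [0.0472 0.0476 0.0476 0.0475 0.0475]
```

View pics/w9z.png

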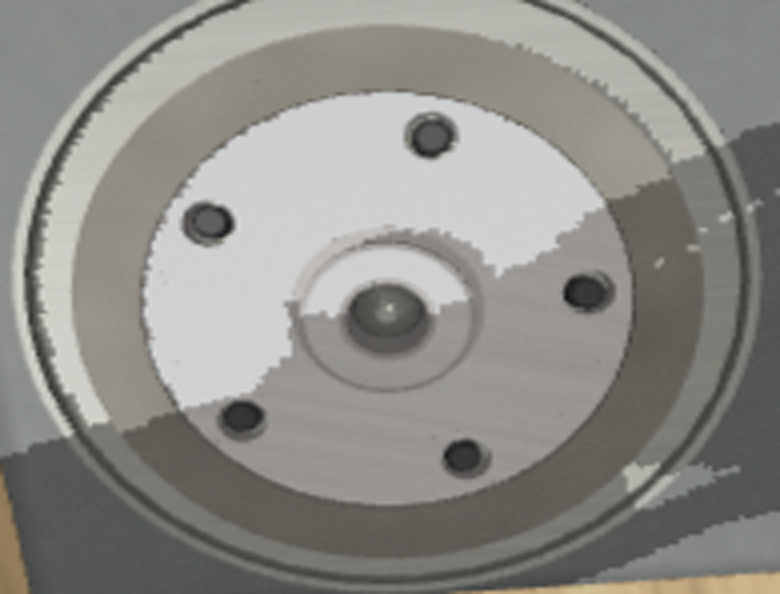

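All five pin tips are visible inside the holes. At radius 50 mm they fit a height of about 0.13 m, so the disc is home and not resting on the tips.

```bash
python3 -c "
from station import hand_in
print(hand_in())"
```

```text
the job is handed in; nothing more can be done
None
```

The honing disc is on the sharpener, flush on the drive flange with all five pins through its holes, and I have let go of it. I handed the job in at about 13 s of robot time; no verdict was reported.

**What I did:**
- I found the disc's hole angle (about −15.2°) and the pins' angle (about −10.7°) with the top and wrist cameras. I gripped the hub with 40 N, lifted the disc and turned it by about 4.5° on the way across.
- I lowered it over the spindle in small steps. It went straight down past the pins, so no turning on the pin tips was needed.
- It touched down at a TCP height of 0.1426 m; 0.1424 m was expected for fully home. Contact force was about 10 N net, with 5.5 N sideways, and both dropped to zero on release.

**Last checks:**
- The final wrist picture shows a pin in every hole and the spindle in the bore. The pin circle fits 50 mm radius at a height of about 0.13 m, so the disc is not standing on the tips.
- In the top picture the strop disc and oil bottle have not changed. The shears area differed in 16% of its pixels, which I put down to the arm's shadow having moved; they look to be in the same place.

**What disagreed:**
- The top and wrist cameras differed by 2 to 3 mm on positions, which is a little over the stated calibration.
- The two-view height of the hub top scattered from 32 to 61 mm against the given 46 mm. With the disc in the gripper, a fit to its holes put their top edge at 0.2023 m, where 0.2022 m was expected.

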